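# Bring out the weighing dish's scanner tray

## Robot

A 6-joint arm with a two-finger parallel gripper is mounted at the origin on the work surface; the furniture and walls round the work are solid. World frame = base frame: x ahead of the robot, y to its left, z up, the work surface at z = 0. Lengths are in mm, angles in rad, forces in N, time in s.
With the tool pointing down it reaches from about 275 to 1000 mm from the base axis. Payload 8.4 kg.
Tool frame: the origin (TCP) lies between the finger pads; the fingertips stand 8 mm ahead of it and the grasp point (between the pads) lies 11 mm behind it (tcp_to_tips is the distance from the TCP to the fingertips, in mm); z points along the fingers, y is the line along which they close (so a half turn about z gives the same grasp; the last joint's range is limited). The gripper opens to 85 mm and grips with 20 to 120 N. Pads are 22 mm wide; open, the fingers measure 114 mm over their backs; the gripper's body (76 mm by 85 mm) begins 54 mm behind the grasp point. The pads swing forward as they close: fully open they stand 13 mm farther back than shut.
Start: joints at [-1.105, 0.353, 1.633, -0, 1.155, -0.002], TCP at [281.826, -557.855, 239.281] pointing down, gripper open.
Joint ranges: [-2.63, 2.63], [-0.92, 2.1], [0.06, 2.66], [-1.3, 4.44], [0, 2.69], [-3.02, 3.02]. Speed limits (rad/s): [2.22, 2.22, 2.79, 3.14, 3.14, 3.14].

## Interface

Orientations are given as [roll, pitch, yaw] about the fixed x, y, z axes, in that order (R = Rz(yaw) Ry(pitch) Rx(roll)).
In Python, from rig import * gives the robot as it stands.
- The arm moves only by the tool step_arm, never from a script. Its argument "motion" is a list of rows, each an object with "claw": the finger opening in mm, from 0 to 85.4; "delta_pos": the shift along the tool's x, y, z in mm, a list of three; "turn": the turn about the tool's z in rad. In form: [{"claw": claw, "delta_pos": [dx, dy, dz], "turn": turn}, ...]. A call has 1 to 8 rows; each row shifts and turns the commanded pose from where the row before left it, along the tool's axes as they then stand; what a row does not reach is not made up. A row lasts 1/12 s, in which the tool goes at most 41.7 mm and 7.16 degrees, less where a joint would pass 70% of its speed; a pose out of reach is approached as far as the arm can. A call is refused whole if a number of a shift passes 41.7 or a number of a turn 0.125, either way. A call with a gripper value outside its range is refused whole. The fingers move at their own pace and stop on an object; "force" is the grip in N (left out, the last holds). Time passes only in rows, so rows that do not move let the fingers close. It gives the time, the measured TCP pose, the force, the opening and the grip force at its end, in the units of the state.
- sense(): the state, without advancing time (a new reading comes with each control period).
- grab_frame(name): name is "scene" or "top" or "wrist"; returns a dict with "img" (420x560x3 uint8, red, green, blue), "vertical_fov" (degrees; the focal length in pixels is half the picture's height over the tangent of half this angle, whatever the lens; pixels are square), "cx", "cy" (the principal point, pixels), "R" (3x3) and "t" (3): a world point X has camera coordinates R X + t. Camera axes: x right, y down, z forward; pixel columns grow to the right and rows downward; lengths in mm; the calibration is good to about 2 mm. A picture is of the moment at which its call begins. There is no depth.
- sign_off(): hands the job in; it is judged then, once.
The state is a dict: "clock": time; "qpos": joint angles; "qvel": joint speeds; "joint_efforts": joint torques, N m; "eef_pos": TCP position; "tcp_rot": TCP orientation; "contact_force": force on the tool from outside, world axes, zero at the start; "wrist_torque": the same for the moment, N m; "opening": opening from 0.0 (shut) to 1.0 (fully open); "grasp_force": force on a finger pad.
Only numpy, scipy, OpenCV 4.12 (cv2) and the standard library are available. Lean on these libraries where they do the work, as an engineer would, in place of code of your own. Each camera call takes 0.05 s, during which the arm holds its last target. There are 200 camera calls.

## Task

Both trays of the two-tray dish scanner have been left a little ajar. First push the tray that carries the round petri dish fully home; then hook a fingertip behind the front lip of the tray that carries the square weighing dish and draw it all the way out to its stop, without pressing on that tray's front or pinching its lip. Use the fingers only to push and hook: touch neither dish, let both ride in their trays, and leave the things standing round the scanner where they are.

Things in the scene. Friction and masses are not known exactly. Their poses are not given: they have to be found in the camera images.
- scanner: Low two-tray dish scanner, fixed: grey base 176 x 196 mm, white scan bar across its rear, top at height 72 mm (its highest part). Origin at worktop height, midway between the trays; x points from its open front to its rear, y to the left tray, z up. The aluminium trays lie side by side, centre lines at y = +46 mm (left) and -46 mm (right), and slide out of the front along -x.
- tray_left (a joint): Left tray's slide (the one at +y of the scanner): m drawn out along the scanner's -x; 0 = fully home on its stop, 0.100 = fully out on its stop. Starts 0.012 to 0.035. Stays where it is left; needs about 2 N to move.
- tray_right (a joint): Right tray's slide (the one at -y of the scanner): same values and behaviour as the left one.
- tray_left_lip (a point): Middle of the top edge of the left tray's front lip, on its inner face (where a fingertip hooks); moves with the tray; axes as the scanner's. The lip is an upright plate along y, 6 mm thick, 84 mm wide, top at height 46 mm. Directly behind it (+x) an empty finger well, 48 mm in x, 76 mm in y, floor at height 20 mm; then a divider 4 mm thick, 9 mm high; then the dish pocket.
- tray_right_lip (a point): The same point of the right tray; the trays are alike.
- tray_left_pocket (a point): Centre of the floor of the left tray's dish pocket (92 mm in x, 76 mm in y, so that the dish has room to shift; wall top 9 mm above the floor, floor at height 20 mm), 98 mm behind the lip point; moves with the tray; axes as the scanner's.
- tray_right_pocket (a point): The same point of the right tray.
- front_left (a point): Centre of the outer face of the left tray's white front plate, 6 mm thick, 86 mm wide, 31 mm high (height 12 to 43 mm), fixed flat to the outer face of the lip; moves with the tray. Axes as the scanner's. It is what a fingertip pushes to send the tray home.
- front_right (a point): The same point of the right tray.
- weigh_dish: Square white plastic weighing dish with sloping sides, 64 x 64 x 14 mm, holding a little sample, lying loose in one tray's pocket (either tray). Origin at the centre of its underside.
- petri_0: Round clear petri dish without lid, 64 mm across, 14 mm high, lying loose in the other tray's pocket. Origin at the centre of its underside.
- tape_roll: Roll of tan tape lying flat, 100 mm across, 25 mm high, a bystander to the left of the scanner; origin at the centre of its underside.
- stopper: Red-brown rubber stopper, 29 mm across, 28 mm high, a bystander to the right in front of the scanner; origin at the centre of its underside.
- timer: Small white timer lying flat, 56 x 62 x 16 mm, a bystander to the right of the scanner; origin at the centre of its underside.
There are look-alikes about, which are no part of the job. What is shaped like the weigh_dish but red is not meant.

How it is judged (in metres and radians):
On the way, in this order (a step that is already met when the one before it is completed fails the run):
1. the petri dish's tray is fully home, the weighing dish's tray not yet drawn out (((y of weigh_dish in the frame of scanner above 0 m and value of joint tray_right below 0.004 m and value of joint tray_left below 0.06 m) or (y of weigh_dish in the frame of scanner below 0 m and value of joint tray_left below 0.004 m and value of joint tray_right below 0.06 m))), for 0.2 s.
2. the weighing dish's tray is fully out (((y of weigh_dish in the frame of scanner above 0 m and value of joint tray_left above 0.096 m) or (y of weigh_dish in the frame of scanner below 0 m and value of joint tray_right above 0.096 m))), for 0.2 s.
At the end, for the whole second after the job is handed in: The weighing dish's tray stands fully out (within 4 mm of its out stop), the petri dish's tray fully home (within 4 mm), and both dishes lie flat and still in their pockets (origin within 20 mm of the pocket's centre in x and y, under 6 mm above its floor) (((y of weigh_dish in the frame of scanner above 0 m and value of joint tray_left above 0.096 m and value of joint tray_right below 0.004 m and x of weigh_dish in the frame of tray_left_pocket between -0.02 and 0.02 m and y of weigh_dish in the frame of tray_left_pocket between -0.02 and 0.02 m and z of weigh_dish in the frame of tray_left_pocket below 0.006 m and angle between each of weigh_dish, petri_0's own z axis and vertical below 0.12 rad and x of petri_0 in the frame of tray_right_pocket between -0.02 and 0.02 m and y of petri_0 in the frame of tray_right_pocket between -0.02 and 0.02 m and z of petri_0 in the frame of tray_right_pocket below 0.006 m) or (y of weigh_dish in the frame of scanner below 0 m and value of joint tray_right above 0.096 m and value of joint tray_left below 0.004 m and x of weigh_dish in the frame of tray_right_pocket between -0.02 and 0.02 m and y of weigh_dish in the frame of tray_right_pocket between -0.02 and 0.02 m and z of weigh_dish in the frame of tray_right_pocket below 0.006 m and angle between each of weigh_dish, petri_0's own z axis and vertical below 0.12 rad and x of petri_0 in the frame of tray_left_pocket between -0.02 and 0.02 m and y of petri_0 in the frame of tray_left_pocket between -0.02 and 0.02 m and z of petri_0 in the frame of tray_left_pocket below 0.006 m)) and linear speed of each of weigh_dish, petri_0 below 0.02 m/s); the robot touches nothing.
It fails at once if a dish is touched by the robot (contact force between any of the fingers, the arm and weigh_dish above 0.5 N or contact force between any of the fingers, the arm and petri_0 above 0.5 N).
It fails at once if a dish is lifted out of its pocket (height (world z) of any of weigh_dish, petri_0 above 0.032 m).
It fails at once if the front plate of the weighing dish's tray is pressed, or its lip pinched (over 1.5 N on the front plate) ((y of weigh_dish in the frame of scanner above 0 m and contact force between the fingers and front_plate_left above 1.5 N) or (y of weigh_dish in the frame of scanner below 0 m and contact force between the fingers and front_plate_right above 1.5 N)).
It fails at once if the petri dish's tray is drawn further out ((y of weigh_dish in the frame of scanner above 0 m and value of joint tray_right above 0.05 m) or (y of weigh_dish in the frame of scanner below 0 m and value of joint tray_left above 0.05 m)).
It fails at once if a bystander is moved more than 20 mm (distance of any of tape_roll, stopper, timer from where it was at the start of the episode above 0.02 m).
It also fails if it takes over 42 s, if anything falls off the work surface, if the arm or the gripper's body presses on something with over 40 N, if the wrist force passes 120 N, or if a joint passes its speed limit or range.

## Working session

There is one attempt and no reset: what is moved stays moved. The work goes in short steps, Python scripts to look and compute and a tool call to move; the robot and the scene stay as the last step left them, time stands still between calls to the robot, and variables do not carry over. Pictures are saved under pics/ and viewed, at most 10 in all, crops included, and the job is handed in when it is done.

Besides the shell and the picture viewer there is one more tool, called as name([rows], argument=value, ...), one row to a line, values as JSON. step_arm: Moves the arm, as the interface text tells. Its arguments: {"type":"object","properties":{"motion":{"type":"array","items":{"type":"object","properties":{"claw":{"type":"number"},"delta_pos":{"type":"array","items":{"type":"number"}},"turn":{"type":"number"}}}},"force":{"type":"number"}},"required":["motion"]}

```bash
mkdir -p pics; python3 - <<'E'
from rig import *
import cv2,numpy as np
for n in ("top","scene"):
    f=grab_frame(n); cv2.imwrite(f"pics/{n}0.png",f["img"][:,:,::-1])
    np.savez(f"pics/{n}0.npz",**f)
    R=np.array(f["R"]);print(n,f["vertical_fov"],f["cx"],f["cy"],(-R.T@np.array(f["t"])).round(0),R.round(3).tolist())
s=sense();print(s)
E
```

```text
top 49.7515239628302 276.9870452458543 215.59958757334607 [ 419. -310. 1156.] [[-0.021, -1.0, -0.005], [-0.995, 0.021, -0.102], [0.102, 0.003, -0.995]]
scene 53.7618239841001 276.8555312744325 218.8618179379578 [ -41. -924.  543.] [[0.734, -0.679, 0.01], [-0.327, -0.365, -0.872], [0.596, 0.636, -0.49]]
{'clock': 0.1, 'qpos': array([-1.10539955e+00,  3.53573647e-01,  1.63404629e+00,  1.78568562e-05,
        1.15521598e+00, -2.42879463e-03]), 'qvel': array([ 0.00048617,  0.00034255, -0.00239929,  0.00049937,  0.00027213,
        0.00103192]), 'joint_efforts': array([ 3.82400758e-04, -6.06357908e+01, -3.42819285e+01, -2.38499541e-05,
        3.93212627e-03, -1.30159435e-05]), 'eef_pos': array([ 281.64435819, -557.47949295,  238.64579551]), 'tcp_rot': array([-3.14034944e+00, -1.93475081e-05,  4.67818335e-01]), 'contact_force': array([ 0.59808186, -0.04447255, -0.13992502]), 'wrist_torque': array([-0.01380756,  0.04054176, -0.05662988]), 'grasp_force': 0.0, 'opening': 0.9992857156581254}
```

View pics/top0.png

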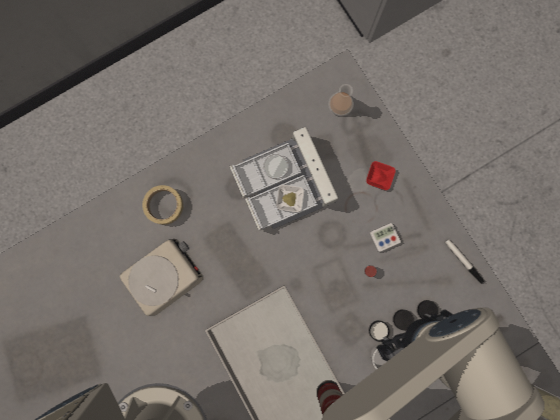

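View pics/scene0.png

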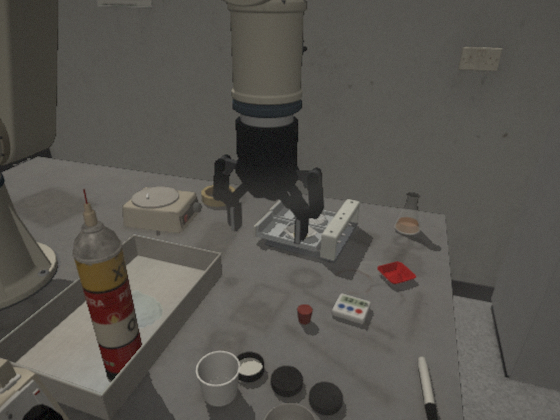

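```bash
python3 - <<'E'
import cv2
i=cv2.imread("pics/top0.png")[115:240,215:350]
cv2.imwrite("pics/crop0.png",cv2.resize(i,None,fx=4.7,fy=4.7,interpolation=cv2.INTER_CUBIC))
E
```

```text
(no output)
```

View pics/crop0.png

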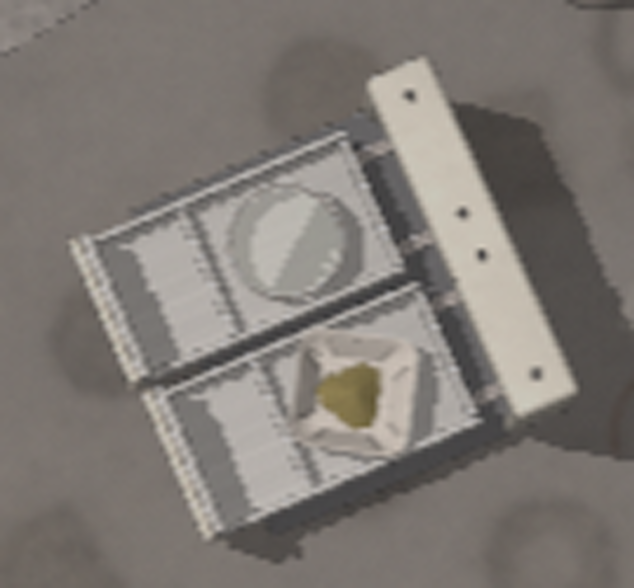

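```bash
cat > h.py <<'E'
import numpy as np,cv2
def load(n):
    f=np.load(n); return {k:f[k] for k in f.files}
def cast(f,uv,z):
    R=f["R"];c=-R.T@f["t"];F=210/np.tan(np.radians(float(f["vertical_fov"]))/2)
    uv=np.atleast_2d(uv).astype(float)
    d=np.c_[(uv[:,0]-f["cx"])/F,(uv[:,1]-f["cy"])/F,np.ones(len(uv))]@R
    return (c+d*((z-c[2])/d[:,2])[:,None])[:,:2]
E
python3 - <<'E'
from h import *
f=load("pics/top0.npz");o=np.array([215,115])
g=lambda p,z:cast(f,(np.array(p)+.5)/4.7-.5+o,z)
bar=g([(367,82),(425,57),(578,392),(515,422)],72)
print("bar",bar.round(),[np.linalg.norm(bar[i]-bar[(i+1)%4]).round(1) for i in range(4)])
img=f["img"];hsv=cv2.cvtColor(img,cv2.COLOR_RGB2HSV)
m=((hsv[...,2]>170)).astype(np.uint8);m[:, :290]=0;m[:,345:]=0;m[:120]=0;m[212:]=0
k,l,st,ce=cv2.connectedComponentsWithStats(m);j=1+st[1:,4].argmax()
ys,xs=np.nonzero(l==j);w=cast(f,np.c_[xs,ys],72).astype(np.float32)
r=cv2.minAreaRect(w);print(st[j],r)
# axis y of scanner: bar right->left
ey=((bar[0]+bar[1])-(bar[2]+bar[3]));ey/=np.linalg.norm(ey);ex=np.array([ey[1],-ey[0]])
c=bar.mean(0);print("ex",ex,"yaw",np.arctan2(ex[1],ex[0]),c)
loc=lambda P:np.c_[(P-c)@ex,(P-c)@ey].round(1).tolist()
print("L outer top",g([(72,243),(135,383)],43),loc(g([(72,243),(135,383)],43)))
print("R outer top",g([(145,395),(208,538)],43),loc(g([(145,395),(208,538)],43)))
print("L inner",loc(g([(95,243),(150,378)],46)),"R inner",loc(g([(168,392),(225,528)],46)))
print("L div",loc(g([(190,212),(243,330)],29)),"R div",loc(g([(263,362),(318,482)],29)))
print("petri",loc(g([(295,240)],30)),"weigh",loc(g([(358,392)],30)))
print("base rear-left etc",loc(g([(348,132),(478,425)],29)))
E
```

```text
bar [[ 735. -349.]
 [ 748. -380.]
 [ 570. -454.]
 [ 555. -421.]] [np.float64(33.1), np.float64(192.8), np.float64(36.0), np.float64(194.0)]
[ 294  128   43   75 1008] ((653.0326538085938, -400.6711730957031), (191.25421142578125, 32.89791488647461), 22.395221710205078)
ex [ 0.37532744 -0.92689229] yaw -1.1860463119756819 [ 651.88061968 -400.99937171]
L outer top [[ 659.48060529 -191.47464959]
 [ 583.57676207 -223.97170728]] [[-191.4, 85.7], [-189.7, 3.1]]
R outer top [[ 577.06662505 -229.16462298]
 [ 500.72096144 -261.13289107]] [[-187.4, -4.9], [-186.4, -87.6]]
L inner [[-180.1, 80.1], [-181.4, 2.0]] R inner [[-175.6, -8.6], [-176.1, -86.6]]
L div [[-126.6, 79.5], [-125.6, 9.0]] R div [[-122.6, -11.2], [-121.1, -82.1]]
petri [[-80.8, 42.8]] weigh [[-82.4, -46.3]]
base rear-left etc [[-30.9, 86.3], [-30.7, -87.8]]
```

step_arm([
  {"claw": 0, "delta_pos": [0, 0, 0], "turn": -0.12},
  {"claw": 0, "delta_pos": [0, 0, 0], "turn": -0.12},
  {"claw": 0, "delta_pos": [0, 0, 0], "turn": -0.12},
  {"claw": 0, "delta_pos": [0, 0, 0], "turn": -0.12},
  {"claw": 0, "delta_pos": [0, 0, 0], "turn": -0.12},
  {"claw": 0, "delta_pos": [0, 0, 0], "turn": -0.12},
  {"claw": 0, "delta_pos": [0, 0, 0], "turn": -0.12},
  {"claw": 0, "delta_pos": [0, 0, 0], "turn": -0.12},
], force=40)

```text
clock: 0.77
eef_pos: [281.7, -557.6, 238.8]
tcp_rot: [-3.141, -0.001, 1.434]
contact_force: [-0.6, -0.4, -0.5]
opening: -0.0
grasp_force: 0.0
```

step_arm([
  {"claw": 0, "delta_pos": [0, 0, 0], "turn": -0.12},
  {"claw": 0, "delta_pos": [0, 0, 0], "turn": -0.12},
  {"claw": 0, "delta_pos": [0, 0, 0], "turn": -0.12},
  {"claw": 0, "delta_pos": [0, 0, 0], "turn": -0.12},
  {"claw": 0, "delta_pos": [0, 0, 0], "turn": -0.05},
  {"claw": 0, "delta_pos": [0, 0, 0], "turn": 0},
])

```text
clock: 1.27
eef_pos: [281.7, -557.6, 238.9]
tcp_rot: [-3.142, -0.001, 1.96]
contact_force: [-0.1, -0.3, -0.1]
opening: -0.003
grasp_force: 0.0
```

```bash
cat >> h.py <<'E'
C=np.array([652.2,-400.9]);YAW=-1.183
EX=np.array([np.cos(YAW),np.sin(YAW)]);EY=np.array([-EX[1],EX[0]])
from scipy.spatial.transform import Rotation as Ro
def rel(s,lx,ly,z):
    "tool-frame shift from the measured TCP to scanner-local (lx,ly), height z"
    p=np.array(s["eef_pos"]);T=np.r_[C+lx*EX+ly*EY,z]
    R=Ro.from_euler("xyz",s["tcp_rot"]).as_matrix()
    d=p[:2]-C
    print("t",round(s["clock"],2),"local",(d@EX).round(1),(d@EY).round(1),"z",p[2].round(1),"rpy",np.round(s["tcp_rot"],3),"F",np.round(s["contact_force"],1),"open",round(s["opening"],3),"\n to go (tool):",((T-p)@R).round(1))
E
python3 -c "
from rig import *;from h import *
rel(sense(),-221,46,238)"
```

```text
t 1.27 local 5.0 -402.3 z 238.9 rpy [-3.142e+00 -1.000e-03  1.960e+00] F [-0.1 -0.3 -0.1] open -0.003 
 to go (tool): [225.3 448.6   1. ]
```

step_arm([
  {"claw": 0, "delta_pos": [16, 32, 0], "turn": 0},
  {"claw": 0, "delta_pos": [16, 32, 0], "turn": 0},
  {"claw": 0, "delta_pos": [16, 32, 0], "turn": 0},
  {"claw": 0, "delta_pos": [16, 32, 0], "turn": 0},
  {"claw": 0, "delta_pos": [16, 32, 0], "turn": 0},
  {"claw": 0, "delta_pos": [16, 32, 0], "turn": 0},
  {"claw": 0, "delta_pos": [16, 32, 0], "turn": 0},
  {"claw": 0, "delta_pos": [16, 32, 0], "turn": 0},
])

```text
clock: 1.93
eef_pos: [471.4, -341.2, 239.2]
tcp_rot: [-3.142, -0.0, 1.955]
contact_force: [0.7, 0.5, -0.7]
opening: -0.003
grasp_force: 0.0
```

step_arm([
  {"claw": 0, "delta_pos": [16, 32, 0], "turn": 0},
  {"claw": 0, "delta_pos": [16, 32, 0], "turn": 0},
  {"claw": 0, "delta_pos": [16, 32, 0], "turn": 0},
  {"claw": 0, "delta_pos": [16, 32, 0], "turn": 0},
  {"claw": 0, "delta_pos": [16, 32, 0], "turn": 0},
  {"claw": 0, "delta_pos": [16, 32, 0], "turn": 0},
  {"claw": 0, "delta_pos": [0, 0, 0], "turn": 0},
  {"claw": 0, "delta_pos": [0, 0, 0], "turn": 0},
])

```text
clock: 2.6
eef_pos: [612.9, -179.8, 238.8]
tcp_rot: [-3.141, -0.0, 1.959]
contact_force: [-0.7, 0.3, -0.3]
opening: 0.0
grasp_force: 0.0
```

```bash
python3 -c "
from rig import *;from h import *
rel(sense(),-221,46,30)
f=grab_frame('wrist');np.savez('pics/w1.npz',**f);cv2.imwrite('pics/w1.png',f['img'][:,:,::-1])"
```

```text
t 2.6 local -219.6 47.2 z 238.8 rpy [-3.141 -0.     1.959] F [-0.7  0.3 -0.3] open 0.0 
 to go (tool): [  1.4  -1.1 208.8]
```

View pics/w1.png

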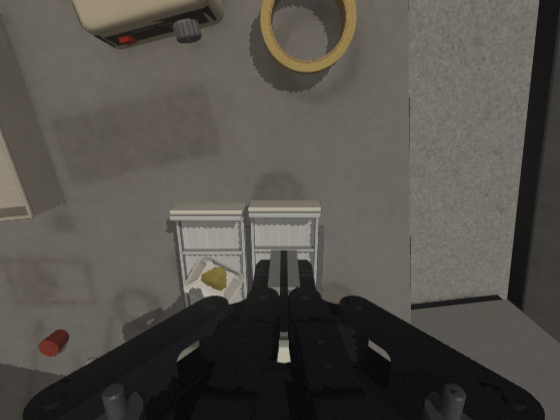

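```bash
python3 - <<'E'
from h import *
f=load('pics/w1.npz')
loc=lambda P:np.c_[(P-C)@EX,(P-C)@EY].round(1).tolist()
g=f["img"].astype(int).sum(2)//3
for c in (262,284,305,190,208,230): print(c,g[198:224,c].tolist())
print(loc(cast(f,[(249,203),(320,203),(171,208),(245,208)],43)))
print(loc(cast(f,[(250,216),(320,216),(175,219),(245,219)],46)))
E
```

```text
262 [83, 85, 99, 107, 110, 110, 110, 111, 111, 142, 165, 165, 154, 125, 104, 140, 157, 151, 144, 118, 99, 102, 102, 102, 103, 102]
284 [86, 88, 101, 109, 111, 111, 111, 110, 110, 144, 165, 165, 154, 124, 103, 142, 158, 151, 146, 111, 89, 97, 99, 98, 98, 98]
305 [92, 95, 103, 109, 110, 110, 111, 111, 110, 142, 165, 164, 154, 121, 101, 139, 155, 151, 147, 120, 97, 98, 100, 99, 98, 99]
190 [102, 104, 103, 104, 104, 105, 108, 109, 109, 109, 110, 109, 143, 166, 164, 154, 117, 99, 138, 156, 152, 144, 119, 102, 104, 103]
208 [100, 101, 101, 100, 100, 106, 108, 110, 110, 111, 112, 111, 144, 165, 164, 156, 122, 104, 139, 156, 153, 147, 119, 100, 101, 103]
230 [102, 100, 101, 100, 102, 107, 110, 110, 111, 111, 112, 110, 145, 167, 164, 154, 118, 102, 139, 156, 153, 149, 120, 100, 100, 103]
[[-196.2, 7.2], [-196.3, 88.9], [-190.0, -83.3], [-190.1, 2.4]]
[[-181.4, 8.2], [-181.5, 89.1], [-177.6, -79.0], [-177.7, 2.2]]
```

step_arm([
  {"claw": 0, "delta_pos": [0, 0, 34], "turn": 0},
  {"claw": 0, "delta_pos": [0, 0, 34], "turn": 0},
  {"claw": 0, "delta_pos": [0, 0, 34], "turn": 0},
  {"claw": 0, "delta_pos": [0, 0, 34], "turn": 0},
  {"claw": 0, "delta_pos": [0, 0, 34], "turn": 0},
  {"claw": 0, "delta_pos": [0, 0, 25], "turn": 0},
  {"claw": 0, "delta_pos": [0, 0, 14], "turn": 0},
  {"claw": 0, "delta_pos": [0, 0, 0], "turn": 0},
])

```text
clock: 3.32
eef_pos: [609.3, -181.8, 27.2]
tcp_rot: [-3.137, -0.003, 1.956]
contact_force: [-0.9, -0.6, 0.8]
opening: -0.0
grasp_force: 0.0
```

step_arm([
  {"claw": 0, "delta_pos": [-4, 0, 0], "turn": 0},
  {"claw": 0, "delta_pos": [-4, 0, 0], "turn": 0},
  {"claw": 0, "delta_pos": [-4, 0, 0], "turn": 0},
  {"claw": 0, "delta_pos": [-4, 0, 0], "turn": 0},
  {"claw": 0, "delta_pos": [-4, 0, 0], "turn": 0},
])

```text
clock: 3.73
eef_pos: [620.6, -200.4, 31.7]
tcp_rot: [3.14, 0.001, 1.957]
contact_force: [-0.5, 2.6, 1.4]
opening: -0.0
grasp_force: 1.2
```

step_arm([
  {"claw": 0, "delta_pos": [-4, 0, 0], "turn": 0},
  {"claw": 0, "delta_pos": [-4, 0, 0], "turn": 0},
  {"claw": 0, "delta_pos": [-3, 0, 0], "turn": 0},
])

```text
clock: 3.98
eef_pos: [624.1, -210.4, 30.5]
tcp_rot: [3.141, 0.0, 1.958]
contact_force: [-0.8, 1.7, 0.6]
opening: -0.0
grasp_force: 1.1
```

step_arm([
  {"claw": 0, "delta_pos": [-3, 0, 0], "turn": 0},
  {"claw": 0, "delta_pos": [-2, 0, 0], "turn": 0},
  {"claw": 0, "delta_pos": [0, 0, 0], "turn": 0},
])

```text
clock: 4.23
eef_pos: [625.9, -215.2, 30.2]
tcp_rot: [3.142, 0.0, 1.958]
contact_force: [0.4, -0.0, 0.3]
opening: -0.003
grasp_force: 0.0
```

step_arm([
  {"claw": 0, "delta_pos": [-2, 0, 0], "turn": 0},
  {"claw": 0, "delta_pos": [-2, 0, 0], "turn": 0},
  {"claw": 0, "delta_pos": [0, 0, 0], "turn": 0},
])

```text
clock: 4.48
eef_pos: [625.9, -215.7, 30.1]
tcp_rot: [-3.14, -0.005, 1.957]
contact_force: [-3.4, 14.9, 7.9]
opening: 0.006
grasp_force: 7.7
```

step_arm([
  {"claw": 0, "delta_pos": [-1, 0, 0], "turn": 0},
  {"claw": 0, "delta_pos": [0, 0, 0], "turn": 0},
  {"claw": 0, "delta_pos": [0, 0, 0], "turn": 0},
])

```text
clock: 4.73
eef_pos: [625.9, -215.7, 30.1]
tcp_rot: [-3.14, -0.006, 1.957]
contact_force: [-4.3, 18.4, 10.2]
opening: 0.001
grasp_force: 9.6
```

step_arm([
  {"claw": 0, "delta_pos": [8, 0, 0], "turn": 0},
  {"claw": 0, "delta_pos": [12, 0, 0], "turn": 0},
  {"claw": 0, "delta_pos": [0, 0, -25], "turn": 0},
  {"claw": 0, "delta_pos": [0, 0, -30], "turn": 0},
  {"claw": 0, "delta_pos": [0, 0, -30], "turn": 0},
  {"claw": 0, "delta_pos": [0, 0, -25], "turn": 0},
  {"claw": 0, "delta_pos": [0, 0, 0], "turn": 0},
  {"claw": 0, "delta_pos": [0, 0, 0], "turn": 0},
])

```text
clock: 5.4
eef_pos: [620.9, -201.0, 141.9]
tcp_rot: [3.139, 0.003, 1.958]
contact_force: [-0.6, 0.1, -0.6]
opening: 0.0
grasp_force: 0.0
```

```bash
python3 -c "
from rig import *;from h import *
rel(sense(),-154,-46,140)
f=grab_frame('wrist');np.savez('pics/w2.npz',**f);cv2.imwrite('pics/w2.png',f['img'][:,:,::-1])"
```

```text
t 5.4 local -196.9 46.6 z 141.9 rpy [3.139e+00 3.000e-03 1.958e+00] F [-0.6  0.1 -0.6] open 0.0 
 to go (tool): [-43.  -92.6   1.8]
```

View pics/w2.png

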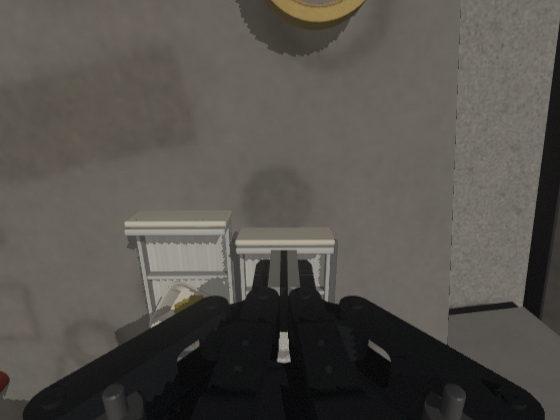

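```bash
python3 - <<'E'
from h import *
f=load('pics/w2.npz')
loc=lambda P:np.c_[(P-C)@EX,(P-C)@EY].round(1).tolist()
g=f["img"].astype(int).sum(2)//3
for c in (165,210,265): print(c,g[208:256,c].tolist())
print(g[232,120:345].tolist())
print("lip inner z46",loc(cast(f,[(126,236),(232,236)],46)),"div z29",loc(cast(f,[(150,272),(228,272)],29)))
E
```

```text
165 [102, 102, 106, 108, 108, 110, 110, 111, 111, 110, 112, 112, 114, 143, 163, 167, 164, 156, 138, 112, 103, 136, 155, 156, 153, 147, 137, 114, 101, 102, 103, 103, 103, 101, 129, 147, 149, 149, 148, 149, 148, 148, 148, 148, 148, 149, 150, 150]
210 [100, 100, 106, 109, 110, 111, 109, 111, 111, 110, 112, 111, 117, 148, 164, 166, 163, 154, 127, 106, 107, 141, 158, 156, 152, 150, 138, 112, 98, 100, 101, 101, 102, 102, 130, 148, 149, 151, 150, 151, 151, 149, 150, 148, 150, 150, 151, 151]
265 [84, 84, 85, 84, 86, 86, 88, 86, 88, 87, 89, 90, 89, 87, 87, 88, 87, 88, 86, 97, 105, 107, 107, 107, 109, 109, 110, 109, 110, 110, 111, 121, 151, 164, 165, 160, 148, 122, 102, 111, 143, 155, 152, 146, 143, 120, 99, 100]
[100, 100, 98, 101, 110, 151, 151, 150, 151, 151, 150, 150, 152, 151, 151, 152, 151, 152, 152, 152, 151, 152, 152, 152, 152, 151, 152, 152, 151, 152, 151, 152, 153, 153, 152, 153, 152, 152, 152, 153, 153, 153, 152, 153, 154, 153, 152, 153, 152, 152, 152, 154, 154, 153, 153, 153, 153, 153, 153, 153, 153, 154, 153, 153, 154, 154, 154, 153, 153, 153, 152, 154, 153, 153, 152, 151, 153, 152, 152, 152, 153, 152, 153, 153, 153, 152, 152, 152, 153, 152, 152, 153, 151, 150, 152, 151, 151, 151, 151, 151, 151, 152, 151, 146, 132, 101, 138, 144, 133, 83, 91, 89, 101, 99, 80, 69, 71, 83, 89, 105, 108, 109, 108, 107, 108, 109, 109, 107, 109, 109, 108, 110, 108, 108, 107, 109, 107, 109, 109, 108, 109, 107, 107, 108, 108, 109, 109, 109, 108, 108, 108, 108, 108, 110, 110, 107, 108, 108, 108, 108, 108, 109, 109, 109, 109, 109, 110, 109, 108, 108, 109, 109, 108, 109, 108, 110, 108, 108, 108, 109, 109, 107, 109, 108, 110, 109, 110, 107, 109, 108, 108, 107, 109, 109, 109, 110, 108, 108, 110, 109, 109, 109, 109, 109, 109, 110, 109, 109, 109, 110, 110, 108, 99, 100, 100, 99, 99, 100, 100, 101, 99, 100, 101, 101, 100]
lip inner z46 [[-175.5, -84.2], [-175.5, 3.8]] div z29 [[-131.7, -77.5], [-131.6, -5.0]]
```

step_arm([
  {"claw": 0, "delta_pos": [-11, -22, 0], "turn": 0},
  {"claw": 0, "delta_pos": [-11, -23, 0], "turn": 0},
  {"claw": 0, "delta_pos": [-11, -23, 0], "turn": 0},
  {"claw": 0, "delta_pos": [-11, -23, 0], "turn": 0},
  {"claw": 0, "delta_pos": [0, 0, 0], "turn": 0},
  {"claw": 0, "delta_pos": [0, 0, 20], "turn": 0},
  {"claw": 0, "delta_pos": [0, 0, 20], "turn": 0},
  {"claw": 0, "delta_pos": [0, 0, 0], "turn": 0},
])

```text
clock: 6.12
eef_pos: [549.5, -274.3, 95.5]
tcp_rot: [-3.137, -0.006, 1.957]
contact_force: [-1.4, 0.7, -1.3]
opening: -0.0
grasp_force: 0.0
```

```bash
python3 -c "
from rig import *;from h import *
rel(sense(),-153,-44,34)"
```

```text
t 6.12 local -156.0 -47.3 z 95.5 rpy [-3.137 -0.006  1.957] F [-1.4  0.7 -1.3] open -0.0 
 to go (tool): [-3.4  3.6 61.5]
```

step_arm([
  {"claw": 0, "delta_pos": [0, 0, 0], "turn": 0},
  {"claw": 0, "delta_pos": [0, 0, 0], "turn": 0},
  {"claw": 0, "delta_pos": [0, 0, 0], "turn": 0},
])

```text
clock: 6.37
eef_pos: [553.0, -275.8, 101.0]
tcp_rot: [3.141, 0.001, 1.958]
contact_force: [0.6, -0.7, 0.5]
opening: -0.0
grasp_force: 0.0
```

```bash
python3 -c "
from rig import *;from h import *
rel(sense(),-153,-44,34)"
```

```text
t 6.37 local -153.3 -44.5 z 101.0 rpy [3.141e+00 1.000e-03 1.958e+00] F [ 0.6 -0.7  0.5] open -0.0 
 to go (tool): [-0.2  0.5 67. ]
```

step_arm([
  {"claw": 0, "delta_pos": [0, 0, 10], "turn": 0},
  {"claw": 0, "delta_pos": [0, 0, 12], "turn": 0},
  {"claw": 0, "delta_pos": [0, 0, 12], "turn": 0},
  {"claw": 0, "delta_pos": [0, 0, 12], "turn": 0},
  {"claw": 0, "delta_pos": [0, 0, 10], "turn": 0},
  {"claw": 0, "delta_pos": [0, 0, 6], "turn": 0},
  {"claw": 0, "delta_pos": [0, 0, 4], "turn": 0},
  {"claw": 0, "delta_pos": [0, 0, 0], "turn": 0},
])

```text
clock: 7.03
eef_pos: [551.9, -275.6, 33.1]
tcp_rot: [-3.141, -0.001, 1.958]
contact_force: [0.1, -0.4, 0.4]
opening: 0.002
grasp_force: 0.0
```

step_arm([
  {"claw": 0, "delta_pos": [2, 0, 0], "turn": 0},
  {"claw": 0, "delta_pos": [3, 0, 0], "turn": 0},
  {"claw": 0, "delta_pos": [3, 0, 0], "turn": 0},
  {"claw": 0, "delta_pos": [3, 0, 0], "turn": 0},
  {"claw": 0, "delta_pos": [3, 0, 0], "turn": 0},
  {"claw": 0, "delta_pos": [3, 0, 0], "turn": 0},
  {"claw": 0, "delta_pos": [3, 0, 0], "turn": 0},
])

```text
clock: 7.62
eef_pos: [545.1, -257.4, 34.7]
tcp_rot: [3.141, 0.001, 1.958]
contact_force: [0.6, -2.8, 1.9]
opening: -0.002
grasp_force: 1.1
```

```bash
python3 -c "
from rig import *;from h import *
rel(sense(),-245,-44,34)"
```

```text
t 7.62 local -173.3 -44.9 z 34.7 rpy [3.141e+00 1.000e-03 1.958e+00] F [ 0.6 -2.8  1.9] open -0.002 
 to go (tool): [71.7  0.8  0.6]
```

step_arm([
  {"claw": 0, "delta_pos": [3, 0, 0], "turn": 0},
  {"claw": 0, "delta_pos": [3, 0, 0], "turn": 0},
  {"claw": 0, "delta_pos": [3, 0, 0], "turn": 0},
  {"claw": 0, "delta_pos": [3, 0, 0], "turn": 0},
  {"claw": 0, "delta_pos": [3, 0, 0], "turn": 0},
  {"claw": 0, "delta_pos": [3, 0, 0], "turn": 0},
  {"claw": 0, "delta_pos": [3, 0, 0], "turn": 0},
  {"claw": 0, "delta_pos": [3, 0, 0], "turn": 0},
])

```text
clock: 8.28
eef_pos: [535.8, -234.9, 34.3]
tcp_rot: [3.141, 0.0, 1.958]
contact_force: [1.7, -2.0, 1.3]
opening: -0.001
grasp_force: 1.1
```

step_arm([
  {"claw": 0, "delta_pos": [3, 0, 0], "turn": 0},
  {"claw": 0, "delta_pos": [3, 0, 0], "turn": 0},
  {"claw": 0, "delta_pos": [3, 0, 0], "turn": 0},
  {"claw": 0, "delta_pos": [3, 0, 0], "turn": 0},
  {"claw": 0, "delta_pos": [3, 0, 0], "turn": 0},
  {"claw": 0, "delta_pos": [3, 0, 0], "turn": 0},
  {"claw": 0, "delta_pos": [3, 0, 0], "turn": 0},
  {"claw": 0, "delta_pos": [3, 0, 0], "turn": 0},
])

```text
clock: 8.95
eef_pos: [526.6, -212.6, 34.3]
tcp_rot: [-3.142, -0.0, 1.958]
contact_force: [2.2, -1.5, 1.3]
opening: 0.002
grasp_force: 1.1
```

step_arm([
  {"claw": 0, "delta_pos": [3, 0, 0], "turn": 0},
  {"claw": 0, "delta_pos": [3, 0, 0], "turn": 0},
  {"claw": 0, "delta_pos": [3, 0, 0], "turn": 0},
  {"claw": 0, "delta_pos": [3, 0, 0], "turn": 0},
  {"claw": 0, "delta_pos": [2, 0, 0], "turn": 0},
  {"claw": 0, "delta_pos": [2, 0, 0], "turn": 0},
  {"claw": 0, "delta_pos": [2, 0, 0], "turn": 0},
])

```text
clock: 9.53
eef_pos: [519.8, -196.0, 34.2]
tcp_rot: [-3.141, -0.0, 1.958]
contact_force: [1.6, -1.1, 0.8]
opening: 0.001
grasp_force: 1.1
```

```bash
python3 -c "
from rig import *;from h import *
rel(sense(),-248,-44,34)"
```

```text
t 9.53 local -239.7 -45.1 z 34.2 rpy [-3.141 -0.     1.958] F [ 1.6 -1.1  0.8] open 0.001 
 to go (tool): [8.3 1.1 0.2]
```

step_arm([
  {"claw": 0, "delta_pos": [2, 0, 0], "turn": 0},
  {"claw": 0, "delta_pos": [2, 0, 0], "turn": 0},
  {"claw": 0, "delta_pos": [2, 0, 0], "turn": 0},
  {"claw": 0, "delta_pos": [0, 0, 0], "turn": 0},
])

```text
clock: 9.87
eef_pos: [517.3, -190.2, 34.2]
tcp_rot: [-3.141, -0.001, 1.958]
contact_force: [1.3, -0.2, -0.2]
opening: 0.003
grasp_force: 0.3
```

step_arm([
  {"claw": 0, "delta_pos": [2, 0, 0], "turn": 0},
  {"claw": 0, "delta_pos": [2, 0, 0], "turn": 0},
  {"claw": 0, "delta_pos": [0, 0, 0], "turn": 0},
])

```text
clock: 10.12
eef_pos: [516.8, -188.8, 34.3]
tcp_rot: [3.141, 0.004, 1.959]
contact_force: [1.7, -15.1, -5.8]
opening: 0.002
grasp_force: 6.8
```

```bash
python3 -c "
from rig import *;from h import *
rel(sense(),-248,-44,34)"
```

```text
t 10.12 local -247.6 -45.1 z 34.3 rpy [3.141 0.004 1.959] F [  1.7 -15.1  -5.8] open 0.002 
 to go (tool): [0.4 1.1 0.3]
```

step_arm([
  {"claw": 0, "delta_pos": [1, 0, 0], "turn": 0},
  {"claw": 0, "delta_pos": [0, 0, 0], "turn": 0},
  {"claw": 0, "delta_pos": [0, 0, 0], "turn": 0},
  {"claw": 0, "delta_pos": [-5, 0, 0], "turn": 0},
  {"claw": 0, "delta_pos": [-6, 0, 0], "turn": 0},
  {"claw": 0, "delta_pos": [-4, 0, 0], "turn": 0},
  {"claw": 0, "delta_pos": [0, 0, 0], "turn": 0},
  {"claw": 0, "delta_pos": [0, 0, 0], "turn": 0},
])

```text
clock: 10.78
eef_pos: [521.3, -199.9, 34.2]
tcp_rot: [-3.141, -0.001, 1.957]
contact_force: [0.2, -0.3, 1.0]
opening: 0.001
grasp_force: 0.0
```

```bash
python3 -c "
from rig import *;from h import *
rel(sense(),-236,-45,34)"
```

```text
t 10.78 local -235.6 -45.2 z 34.2 rpy [-3.141e+00 -1.000e-03  1.957e+00] F [ 0.2 -0.3  1. ] open 0.001 
 to go (tool): [0.4 0.2 0.2]
```

Centred in the well with no contact; now I rise slowly, move clear and check.

step_arm([
  {"claw": 0, "delta_pos": [0, 0, -6], "turn": 0},
  {"claw": 0, "delta_pos": [0, 0, -12], "turn": 0},
  {"claw": 0, "delta_pos": [0, 0, -20], "turn": 0},
  {"claw": 0, "delta_pos": [0, 0, -30], "turn": 0},
  {"claw": 0, "delta_pos": [0, 0, -35], "turn": 0},
  {"claw": 0, "delta_pos": [0, 0, -35], "turn": 0},
  {"claw": 0, "delta_pos": [0, 0, -35], "turn": 0},
  {"claw": 0, "delta_pos": [0, 0, -30], "turn": 0},
])

```text
clock: 11.45
eef_pos: [521.5, -199.7, 241.1]
tcp_rot: [3.14, 0.002, 1.958]
contact_force: [0.6, -0.1, 0.1]
opening: -0.0
grasp_force: 0.0
```

step_arm([
  {"claw": 0, "delta_pos": [30, -15, 0], "turn": 0},
  {"claw": 0, "delta_pos": [30, -15, 0], "turn": 0},
  {"claw": 0, "delta_pos": [30, -15, 0], "turn": 0},
  {"claw": 0, "delta_pos": [30, -15, 0], "turn": 0},
  {"claw": 0, "delta_pos": [20, -10, 0], "turn": 0},
  {"claw": 0, "delta_pos": [0, 0, 0], "turn": 0},
  {"claw": 0, "delta_pos": [0, 0, 0], "turn": 0},
  {"claw": 0, "delta_pos": [0, 0, 0], "turn": 0},
])

```text
clock: 12.12
eef_pos: [404.7, -96.9, 238.3]
tcp_rot: [3.14, 0.001, 1.958]
contact_force: [1.0, -0.7, 0.4]
opening: -0.001
grasp_force: 0.0
```

```bash
python3 -c "
from rig import *;from h import *
f=grab_frame('top');np.savez('pics/top1.npz',**f);cv2.imwrite('pics/top1.png',cv2.resize(f['img'][100:320,130:420,::-1],None,fx=2.6,fy=2.6,interpolation=cv2.INTER_CUBIC))
rel(sense(),-236,-45,34)"
```

```text
t 12.17 local -374.8 -114.1 z 238.0 rpy [3.140e+00 1.000e-03 1.958e+00] F [ 0.4  0.4 -0.1] open 0.0 
 to go (tool): [-138.5   68.9  204.3]
```

View pics/top1.png

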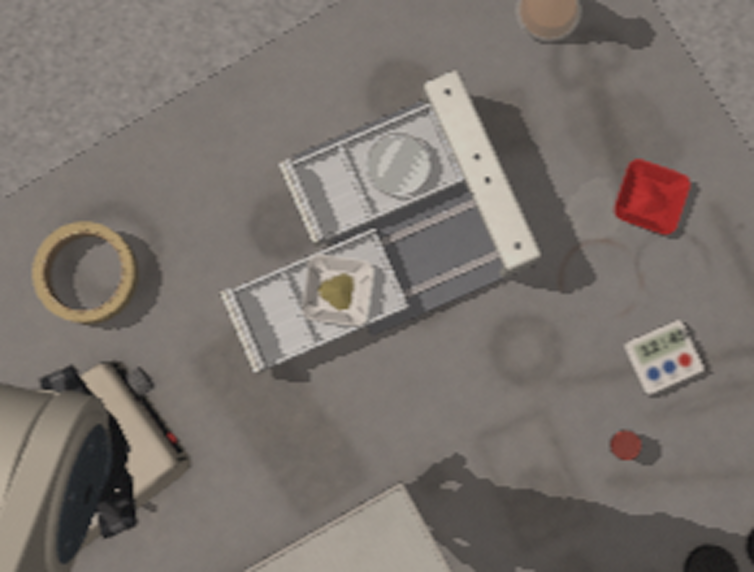

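The picture shows the round dish's tray home (front at about (303,200)) and the square dish's tray fully out (front at about (242,330)). The dishes sit in their pockets at (403,165) and (342,292). The tape roll, timer and stopper have not moved.

```bash
python3 -c "
from rig import *
print(sign_off())"
```

```text
the job is handed in; nothing more can be done
None
```

The petri dish's tray (left) is pushed home to its stop and the weighing dish's tray (right) is hooked out to its stop; I handed the job in at about 12 s, with both dishes in their pockets and the bystanders unmoved in the last picture, but got no verdict back.

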